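# Hold the media hub's recessed dial at the third click with a screwdriver

### The job

Pull the red-handled screwdriver out of the grey organiser and, with its tip, press the yellow tab in the slot on top of the black media hub down past the first two clicks to the third (green mark), but not on to the end stop. The dial springs back, so keep it pressed at the third click for over two seconds and finish like that, still gripping the screwdriver and holding the dial there. Leave the blue screwdriver, coasters, photo frame and remote where they are.

Things in the scene. Friction and masses are not known exactly. Their poses are not given: they have to be found in the camera images.
- red_driver: screwdriver with a RED handle, 190 mm long, about 90 g, standing tip down in one of the two lid holes of the organiser. Origin at the centre of the tip end, z along the shaft to the handle. Steel shaft 8 mm in diameter from z = 0 to 100 mm, flat-ended; round handle 26 mm in diameter from z = 100 to 190 mm. At the start its handle rests with its lower shoulder on the lid, its tip 10 mm above the work surface; raise it 100 mm to clear the hole
- driver_grip (a point): on the axis of the red screwdriver's handle, 145 mm above its tip: a good height to grip
- blue_driver: bystander: stubby screwdriver with a BLUE handle, 26 mm in diameter and 45 mm long, shaft 70 mm, standing in the other lid hole, the top of its handle 155 mm above the work surface; must stay in, so carry the long one over or around it. Origin at its tip
- organiser: grey plastic organiser box with clip-on lid, fixed, 96 x 166 mm (x, y) and 110 mm high; origin at the centre of its underside, z up. Its lid has two 13 mm holes at y = +45 and -45 mm on its own y axis; either may hold the red screwdriver
- hub: black media hub, fixed, 150 x 110 mm (x, y), 100 mm high; origin at the centre of its underside. In its top is a slot 18 mm wide (its y) running from x = -51 to +53 mm, with pale lips, 92 mm deep. The dial's yellow tab lies in it below the top. On both sides an orange pointer moves with the dial over four dots: rest, click 1, click 2 (white) and click 3 (green)
- slot_point (a point): on the hub's top plane (z = 100 mm), over the tab, 42 mm in front (hub -x) of the dial's axis: push straight down here. The dial's axis lies 60 mm above the work surface, along hub y
- dial: the yellow spring-return dial inside the hub; origin on its axis. A drum 40 mm in diameter with a flat tab 14 mm wide, 5 mm thick, reaching 60 mm from the axis towards hub -x. At rest the tab points 27 degrees up; its top under slot_point is then about 84 mm above the work surface; at the third click it points 27 degrees down and its top there is about 41 mm above the work surface
- dial_turn (a joint): angle of the dial in rad: 0 at rest, grows as the tab is pressed down; clicks at 0.314, 0.628 and 0.942 (third, green mark); end stop at 1.22. The spring needs about 3.5 N on the tab at first and 7 N at the third click, with about 2 N more or less at each click; let go, it returns to 0
- coasters: stack of ceramic coasters, 94 mm in diameter, 40 mm high, loose; leave alone. Origin under its centre
- remote: orange plastic remote control, 40 x 160 x 14 mm, lying loose between hub and organiser; leave alone. Origin under its centre
- frame: stainless steel photo frame, 130 mm wide (its y), 160 mm high, standing loose; leave alone. Origin under its centre
Mind the look-alikes: they are no part of the job. Of the things like the red_driver, leave any that is pink or purple; of the rest the smaller one is meant.

How it is judged:
By the outcome, as a careful person would: the job done as asked, in the order asked, and still so for the second after the job is handed in, while the arm keeps its last pose, push and grip.
It also fails if it takes over 45 s, if anything falls off the work surface, if the arm or the gripper's body presses on something with over 40 N, if the wrist force passes 120 N, or if a joint passes its speed limit or range.

### The arm

A 6-joint arm with a two-finger parallel gripper is mounted at the origin on the work surface. World frame = base frame: x ahead of the robot, y to its left, z up, the work surface at z = 0. Lengths are in mm, angles in rad, forces in N, time in s.
With the tool pointing down it reaches from about 350 to 925 mm from the base axis. Payload 6.4 kg.
Tool frame: the origin (TCP) lies on the centre line of the jaws, within the pads' length; the fingertips stand bot.finger_overhang ahead of it and the grasp point (between the pads) lies 11 mm behind it (bot.finger_overhang is the distance from the TCP to the fingertips, in mm); z points along the fingers, y is the line along which they close (so a half turn about z gives the same grasp; the last joint's range is limited). The gripper opens to 94 mm and grips with 3 to 60 N. Pads are 16 mm wide; open, the fingers measure 119 mm over their backs; the gripper's body (75 mm by 177 mm) begins 78 mm behind the grasp point.
Start: joints at [-1.5, 0.245, 1.558, -0, 1.339, -0.174], TCP at [157.54, -630.631, 213.455] pointing down, gripper open.
Joint ranges: [-3.13, 3.13], [-1.02, 2.26], [0.13, 2.54], [-0.95, 4.09], [0.21, 2.88], [-2.74, 2.74]. Speed limits (rad/s): [2.57, 2.57, 3.14, 3.14, 3.14, 3.14].

### API

Orientations are given as a unit quaternion [x, y, z, w].
In Python, from bench import bot gives the robot as it stands. The module is installed in compiled form; this text tells all that it offers. Calls block until the motion is done:
- bot.goto(position, orientation): joint-space move of the TCP to a pose.
- bot.move_l(position, orientation=None, speed=150, max_force=None): straight line of the TCP; orientation=None keeps the orientation; speed is the mean speed in mm/s. With max_force (N) it stops when the force on the tool has changed by that much, and returns True; else False.
- bot.move_j(angles): joint-space move.
- bot.move_gripper(opening, effort=None): opening from 0.0 (shut) to 1.0 (fully open); effort is the grip in N (None keeps the last); returns when the fingers have stopped.
- bot.hold(seconds).
- bot.solve_ik(position, orientation): joint angles nearest the present ones, or None.
- bot.read_camera(name): name is "scene" or "top" or "wrist"; returns (picture, depth): 480x640x3 uint8, red, green, blue; 480x640 float32, mm along the optical axis (not along the pixel's ray), 0 where there is no reading.
- bot.get_calibration(name): a dict with "fov_y" (degrees; the focal length in pixels is half the picture's height over the tangent of half this angle, whatever the lens; pixels are square), "cx", "cy" (the principal point, pixels), "rvec" (rotation vector, rad) and "tvec" (3), from world to camera coordinates, as OpenCV has them. Camera axes: x right, y down, z forward; pixel columns grow to the right and rows downward; lengths in mm; the calibration is good to about 2 mm. A picture is of the moment at which its call begins: read the wrist's pose just before it. get_calibration takes no time and is no camera call; for the wrist camera it gives the pose at the moment of the call.
A pose or a line that the arm cannot do raises bot.Unreachable and nothing moves.
- bot.hand_in(): hands the job in; it is judged then, once.
Readings, each from a call of its own:
- bot.get_clock(): time.
- bot.get_joint_positions(): joint angles.
- bot.get_dq(): joint speeds.
- bot.get_joint_torque(): joint torques, N m.
- bot.get_tcp_pos(): TCP position.
- bot.get_ee_rot(): TCP orientation.
- bot.get_wrist_force(): force on the tool from outside, world axes, zero at the start.
- bot.get_moment(): the same for the moment, N m.
- bot.get_grip_width(): opening from 0.0 (shut) to 1.0 (fully open).
- bot.get_grip_force(): force on a finger pad.
Only numpy, scipy, OpenCV 4.12 (cv2) and the standard library are available. Lean on these libraries where they do the work, as an engineer would, in place of code of your own. Each camera call takes 0.05 s, during which the arm holds its last target. There are 200 camera calls.

## Working session

There is one attempt and no reset: what is moved stays moved. The work goes in short steps, each a Python script; the robot and the scene stay as the last script left them, time stands still between calls to the robot, and variables do not carry over. Pictures are saved under pics/ and viewed, at most 10 in all, crops included, and the job is handed in when it is done.

```bash
mkdir -p pics; cat > h.py <<'E'
import numpy as np, cv2
from bench import bot
def cal(n):
    c=bot.get_calibration(n); f=240/np.tan(np.radians(c["fov_y"])/2)
    K=np.array([[f,0,c["cx"]],[0,f,c["cy"]],[0,0,1]]); R=cv2.Rodrigues(np.array(c["rvec"],float))[0]
    return K,R,np.array(c["tvec"],float).reshape(3)
def shot(n,name=None):
    k=cal(n); im,d=bot.read_camera(n)
    if name: cv2.imwrite(f"pics/{name}.png",im[:,:,::-1])
    np.savez(f"pics/{name or n}.npz",im=im,d=d,K=k[0],R=k[1],t=k[2])
    return im,d,k
def cloud(d,k):
    K,R,t=k; v,u=np.mgrid[:480,:640]
    P=np.stack([(u-K[0,2])/K[0,0]*d,(v-K[1,2])/K[1,1]*d,d],-1)
    W=(P-t)@R; W[d<=0]=np.nan
    return W
def load(n):
    z=np.load(f"pics/{n}.npz"); k=(z["K"],z["R"],z["t"]); return z["im"],z["d"],k,cloud(z["d"],k)
E
python3 - <<'E'
from h import *
for n in("scene","top"):
    im,d,k=shot(n,n+"0"); print(n,-k[1].T@k[2],k[1][2],k[0][0,0],(d>0).mean())
print(bot.finger_overhang,bot.get_ee_rot(),bot.get_clock())
E
```

```text
scene [1128.05622387    8.09708764  920.48082381] [-0.53292896  0.03486734 -0.8454413 ] 583.3020173166585 0.9959016927083333
top [ 495.62551531   44.21963993 1265.27083124] [ 0.10722984  0.007684   -0.99420457] 597.1145094099297 0.9959342447916667
8.0 [ 9.92518082e-01  1.22094640e-01  4.24963390e-05 -8.68587564e-04] 0.1
```

View pics/scene0.png

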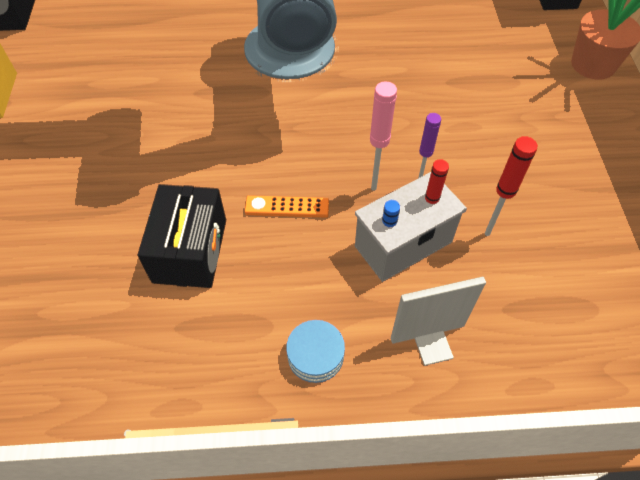

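View pics/top0.png

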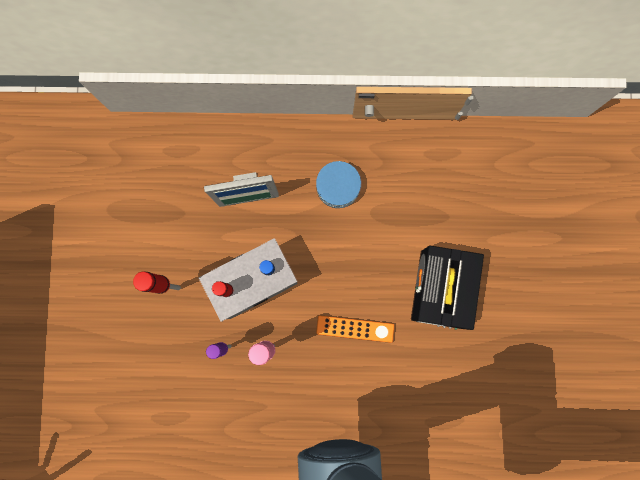

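The scene view shows the organiser with blue (390,213) and red (437,182) drivers. Pink, purple and a larger red look-alike stand around it, and the hub is at (185,235). In the top view the red handle is at (221,289), blue (267,267), the hub slot (451,286), the remote (356,328), the frame (240,190) and the coasters (338,184).

```bash
cat > m.py <<'E'
from h import *
from sys import argv
def seg(W,hsv,lo,hi,zr,box=None):
    m=cv2.inRange(hsv,lo,hi)>0
    m&=(W[...,2]>zr[0])&(W[...,2]<zr[1])
    if box: m&=(W[...,0]>box[0])&(W[...,0]<box[1])&(W[...,1]>box[2])&(W[...,1]<box[3])
    return m
E
python3 - <<'E'
from m import *
np.set_printoptions(precision=1,suppress=True)
for n in("scene0","top0"):
    im,d,k,W=load(n); hsv=cv2.cvtColor(im,cv2.COLOR_RGB2HSV)
    print(n)
    for nm,lo,hi in(("red",(0,200,80),(4,255,255)),("blue",(105,150,60),(125,255,255)),("yellow",(24,150,100),(34,255,255)),):
        m=seg(W,hsv,lo,hi,(20,330)); c,l,s,_=cv2.connectedComponentsWithStats(m.astype(np.uint8))
        for i in range(1,c):
            if s[i,4]<25: continue
            p=W[l==i]; print(nm,s[i],"med",np.median(p,0),"min",p.min(0),"max",p.max(0))
            q=p[p[:,2]>np.percentile(p[:,2],98)-4]; print("   top face",q.mean(0),len(q),(q.min(0)+q.max(0))/2)
    # organiser lid, hub top planes
    for nm,zr,box in(("lid",(100,120),None),("hub",(94,106),None)):
        m=(W[...,2]>zr[0])&(W[...,2]<zr[1])
        c,l,s,_=cv2.connectedComponentsWithStats(m.astype(np.uint8))
        for i in range(1,c):
            if s[i,4]<400: continue
            p=W[l==i]; r=cv2.minAreaRect(p[:,:2].astype(np.float32)); print(nm,s[i],p.mean(0),r, im[l==i].mean(0))
E
```

```text
scene0
red [514 137  22  21 191] med [556.5 348.2 246.5] min [534.2 338.1 234.9] max [567.  366.9 252.8]
   top face [547.5 350.7 249.2] 91 [550.6 352.5 250. ]
red [499 153  32  39 676] med [562.8 347.5 192. ] min [544.8 338.  148.2] max [568.  367.1 231. ]
   top face [560.6 348.6 226.7] 51 [556.8 351.6 227.6]
red [433 160  15  15  95] med [547.9 229.9 197.1] min [531.2 222.1 188.7] max [555.5 243.8 200.8]
   top face [542.5 230.1 198.7] 50 [544.  233.  198.8]
red [427 173  18  26 290] med [551.7 230.7 155. ] min [542.7 222.6 123.7] max [555.  243.2 183.2]
   top face [550.9 230.8 180.9] 23 [549.  232.7 180.9]
red [497 188  16  10  43] med [563.  346.8 138.5] min [550.3 338.6 133.9] max [567.8 361.5 142.9]
   top face [560.3 346.6 140.7] 22 [559.1 350.  140.7]
blue [383 201  16  26 295] med [592.5 153.8 148.9] min [574.4 143.8 108.8] max [598.  166.2 156.3]
   top face [586.  155.6 153.5] 129 [586.2 155.  153.9]
yellow [174 209  12  38 162] med [ 548.1 -202.8   78.1] min [ 522.  -211.    68.2] max [ 589.5 -193.    91. ]
   top face [ 526.8 -197.4   87.1] 23 [ 528.2 -197.6   88.1]
li
[... 2284 characters left out ...]
28.4 116.8]
lid [ 199  238   98   84 3852] [560.  192.8 110.6] ((560.5604248046875, 194.42523193359375), (100.33849334716797, 166.32904052734375), 28.90424346923828) [187.6 179.  173.4]
lid [ 418  246   66   84 2468] [ 551.1 -200.2  102.2] ((551.1370849609375, -200.54156494140625), (109.50727081298828, 149.2501678466797), 81.17720031738281) [63.9 62.9 62. ]
hub [ 91  93 264   7 543] [930.5 254.6 100.1] ((930.5305786132812, 255.38214111328125), (4.757273197174072, 530.4896240234375), 0.11393468081951141) [136.5 128.6 116.8]
hub [ 417  246   67   84 3845] [ 550.6 -200.2  100.7] ((551.4909057617188, -200.83139038085938), (111.32080078125, 150.17127990722656), 81.51423645019531) [60.  58.9 58.3]
```

```bash
python3 - <<'E'
from m import *
np.set_printoptions(precision=0,suppress=True)
c0=np.array([542,231])
for n in("scene0","top0"):
    im,d,k,W=load(n); print(n)
    m=(W[...,2]>125)&(np.hypot(W[...,0]-c0[0],W[...,1]-c0[1])<260)
    m=cv2.morphologyEx(m.astype(np.uint8),cv2.MORPH_OPEN,np.ones((2,2)))
    c,l,s,_=cv2.connectedComponentsWithStats(m)
    for i in range(1,c):
        if s[i,4]<15: continue
        p=W[l==i]; print(s[i],p.min(0),p.max(0),np.median(im[l==i],0))
c,s=np.cos,np.sin
# tool-down orientation with closing axis y at world yaw a
from scipy.spatial.transform import Rotation as Ro
for a in range(0,180,15):
    for b in(a,a-180):
        q=(Ro.from_euler('z',b-90,degrees=True)*Ro.from_euler('x',180,degrees=True)).as_quat()
        y=Ro.from_quat(q).as_matrix()[:,1]
        J=[bot.solve_ik([542,231,z],q) for z in(144,320)]
        print(b,y[:2]*100,*[None if j is None else np.round(j,2) for j in J])
E
```

```text
scene0
[ 371   82   27   67 1339] [nan nan nan] [nan nan nan] [177.  97. 108.]
[422 114  20  35 496] [nan nan nan] [nan nan nan] [ 90.  44. 100.]
[ 497  137   42   63 1377] [nan nan nan] [nan nan nan] [139.  30.  26.]
[427 160  23  40 595] [nan nan nan] [nan nan nan] [140.  31.  27.]
[384 201  17  22 309] [nan nan nan] [nan nan nan] [ 62. 110. 171.]
[ 400  278   87   34 1380] [nan nan nan] [nan nan nan] [120. 115. 104.]
top0
[205 176  70  20 730] [nan nan nan] [nan nan nan] [158. 158. 144.]
[260 261  16  15 171] [nan nan nan] [nan nan nan] [ 61. 127. 228.]
[134 272  37  23 632] [nan nan nan] [nan nan nan] [130.  44.  36.]
[213 282  20  16 250] [nan nan nan] [nan nan nan] [217.  60.  52.]
[249 342  27  24 491] [387. 135.  -5.] [445. 190. 268.] [250. 170. 198.]
[207 344  20  16 250] [nan nan nan] [nan nan nan] [160.  84. 181.]
0 [-100.   -0.] None None
-180 [100.   0.] [ 0.  0.  2. -0.  1.  0.] [ 0.  0.  2. -0.  2.  0.]
15 [-97. -26.] None None
-165 [97. 26.] [ 0.  0.  2. -0.  1. -0.] [ 0.  0.  2.  0.  2. -0.]
30 [-87. -50.] None None
-150 [87. 50.] [ 0.  0.  2.  0.  1. -0.] [ 0.  0.  
[... 534 characters left out ...]
 0.  2.  0.  2. -1.]
105 [ 26. -97.] [ 0.  0.  2. -0.  1.  2.] [ 0.  0.  2. -0.  2.  2.]
-75 [-26.  97.] [ 0.  0.  2.  0.  1. -2.] [ 0.  0.  2.  0.  2. -2.]
120 [ 50. -87.] [ 0.  0.  2. -0.  1.  1.] [ 0.  0.  2. -0.  2.  1.]
-60 [-50.  87.] [ 0.  0.  2.  0.  1. -2.] [ 0.  0.  2.  0.  2. -2.]
135 [ 71. -71.] [ 0.  0.  2. -0.  1.  1.] [ 0.  0.  2. -0.  2.  1.]
-45 [-71.  71.] [ 0.  0.  2.  0.  1. -2.] [ 0.  0.  2.  0.  2. -2.]
150 [ 87. -50.] [ 0.  0.  2. -0.  1.  1.] [ 0.  0.  2. -0.  2.  1.]
-30 [-87.  50.] [ 0.  0.  2.  0.  1. -2.] [ 0.  0.  2.  0.  2. -2.]
165 [ 97. -26.] [ 0.  0.  2. -0.  1.  0.] [ 0.  0.  2. -0.  2.  0.]
-15 [-97.  26.] [ 0.  0.  2.  0.  1. -3.] [ 0.  0.  2.  0.  2. -3.]
```

```bash
cat >> h.py <<'E'
from scipy.spatial.transform import Rotation as Ro
def down(b): return (Ro.from_euler('z',b-90,degrees=True)*Ro.from_euler('x',180,degrees=True)).as_quat()
E
python3 - <<'E'
from m import *
np.set_printoptions(precision=1,suppress=True)
t=bot.get_clock(); p=bot.get_tcp_pos(); 
bot.move_gripper(0.62,45)
bot.move_l([p[0],p[1],380],speed=250)
bot.goto([530,-150,380],down(-150))
im,d,k=shot("wrist","w_hub")
bot.goto([540,190,345],down(-150))
shot("wrist","w_red")
print(bot.get_clock(),bot.get_tcp_pos(),bot.get_joint_positions())
E
```

```text
5.2083 [540.5 188.9 345.2] [ 0.1 -0.   1.6 -0.   1.6 -0.4]
```

View pics/w_hub.png

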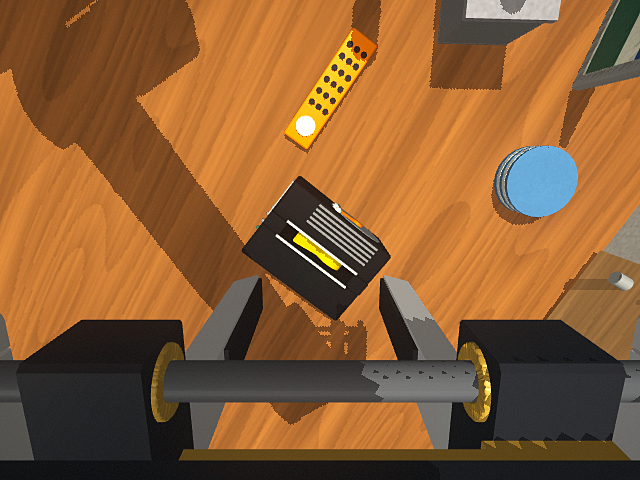

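View pics/w_red.png

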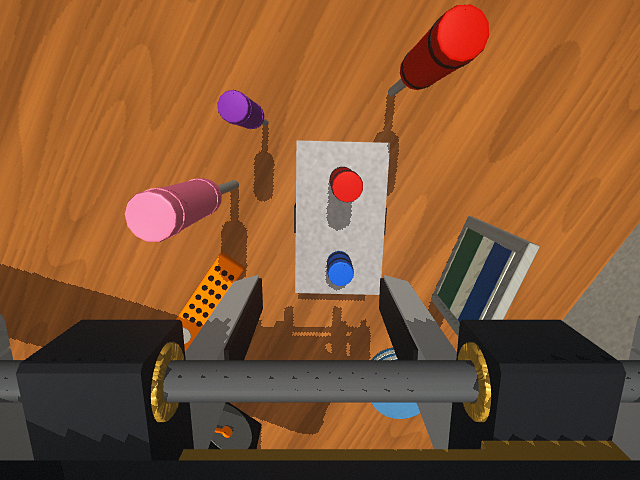

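The hub view shows the slot lips from (285,225) to (350,280) with the yellow tab at (316,251). The red view shows the red handle top at (347,185), blue at (340,271), pink at (150,215), purple at (235,105) and the large red at (462,33).

```bash
python3 - <<'E'
from m import *
np.set_printoptions(precision=1,suppress=True)
im,d,k,W=load("w_red"); hsv=cv2.cvtColor(im,cv2.COLOR_RGB2HSV)
m=seg(W,hsv,(0,150,60),(8,255,255),(185,215),(490,600,190,280)); p=W[m]
print("redtop",m.sum(),p.mean(0),(p.min(0)+p.max(0))/2,p.max(0)-p.min(0))
m=(W[...,2]>102)&(W[...,2]<118)&(np.hypot(W[...,0]-562,W[...,1]-194)<110); print("lid",cv2.minAreaRect(W[m][:,:2].astype(np.float32)),np.median(W[m],0))
for nm,lo,hi in(("purple",(128,80,40),(150,255,255)),("pink",(155,60,120),(178,200,255)),("blue",(105,150,60),(125,255,255))):
    m=seg(W,hsv,lo,hi,(125,300),(350,620,100,330)); p=W[m]; print(nm,p.mean(0),p.min(0),p.max(0))
im,d,k,W=load("w_hub"); hsv=cv2.cvtColor(im,cv2.COLOR_RGB2HSV)
m=(W[...,2]>94)&(W[...,2]<106)&(np.hypot(W[...,0]-552,W[...,1]+200)<110); r=cv2.minAreaRect(W[m][:,:2].astype(np.float32)); print("hub",r,np.median(W[m],0))
a=np.radians(-8.6); c=np.array(r[0]); ux=np.array([np.cos(a),np.sin(a)]); uy=np.array([-ux[1],ux[0]])
for nm,lo,hi,zr in(("yellow",(24,150,60),(34,255,255),(40,99)),("lips",(0,0,190),(180,70,255),(94,106))):
    m=seg(W,hsv,lo,hi,zr,(460,640,-280,-120)); q=W[m]; h=np.c_[(q[:,:2]-c)@ux,(q[:,:2]-c)@uy,q[:,2]]
    print(nm,len(h),h.min(0),h.max(0),h.mean(0))
    if nm=="yellow":
        for x in range(-50,50,6):
            s=h[(h[:,0]>=x)&(h[:,0]<x+6)]
            if len(s): print(x+3,s[:,1].min(),s[:,1].max(),np.median(s[:,2]))
    else:
        s=h[np.abs(h[:,1])<16]; print("near slot",len(s),s.min(0),s.max(0)); print(np.histogram(h[:,1],np.arange(-30,50,4)))
E
```

```text
redtop 755 [539.5 236.4 201.3] [539.7 236.2 197.5] [25.3 25.2 12.8]
lid ((561.5578002929688, 196.36288452148438), (100.23408508300781, 166.54222106933594), 28.4746036529541) [559.3 200.7 111.4]
purple [430.5 245.1 183. ] [415.5 232.5 125.4] [441.  257.8 193.6]
pink [430.8 161.8 244.1] [411.7 138.5 133.1] [447.2 257.7 265.8]
blue [581.1 159.1 152.9] [569.6 145.  125.7] [595.2 170.  158.2]
hub ((552.4469604492188, -198.96978759765625), (110.37617492675781, 150.3231658935547), 81.40888977050781) [ 549.3 -193.3  101.5]
yellow 425 [-32.5  -9.1  67.8] [39.8 58.9 92.8] [ 1.8 -1.2 80.9]
-35 -5.651817464132431 2.438024458397949 87.02648578970201
-29 -6.417124690885494 6.074937221297533 89.82381231223846
-23 -6.812727719795161 6.459365514531655 87.08518331152871
-17 -6.714768701119064 5.930447831852537 84.01677265741255
-11 -6.858802700410426 5.5704261085069415 81.06066263340756
-5 -6.8968310455047535 4.394778580110386 78.21872884026902
1 -6.698169894922378 3.5839421827723696 74.6750509471016
7 -6.437402340842501 3.9412723752031855 74.58249314688906
13 -7.236027358246298 4.250129984170686 79.3986118420758
19 -9.075187375157551 58.942297835215925 80.91210784354779
25 -8.928265403997537 5.081518341596595 80.94323657666436
31 -6.719132959940358 4.619706809989764 79.07786861032311
37 -6.467082696831394 2.6316792484374045 74.7939402035868
lips 1058 [-52.6 -13.2  99.4] [ 54.8  51.2 104.9] [  5.3  22.8 102.2]
near slot 424 [-52.6 -13.2  99.4] [ 54.8  12.8 104.6]
(array([  0,   0,   0,   0, 171,  44,   0,   0,   0,  15, 194,   0,   0,
        61,  66, 124,  60,  66, 128]), array([-30, -26, -22, -18, -14, -10,  -6,  -2,   2,   6,  10,  14,  18,
        22,  26,  30,  34,  38,  42,  46]))
```

```bash
python3 - <<'E'
from h import *
np.set_printoptions(precision=1,suppress=True)
x,y=540.2,234.5
bot.goto([x,y,300],down(-150)); 
print(bot.move_l([x,y,149],speed=150,max_force=12), bot.get_tcp_pos(),bot.get_wrist_force())
w=bot.move_gripper(0.1,45); print(w,bot.get_grip_width()*94,bot.get_grip_force(),bot.get_wrist_force(),bot.get_moment())
print(bot.move_l([x,y,165],speed=60,max_force=20),bot.get_wrist_force(),bot.get_moment())
print(bot.move_l([x,y,345],speed=150,max_force=25),bot.get_wrist_force(),bot.get_moment())
shot("wrist","w_lift"); shot("scene","s_lift"); print(bot.get_clock(),bot.get_tcp_pos())
a=cv2.imread("pics/s_lift.png")[0:300,300:640]; b=cv2.imread("pics/w_lift.png")[:,100:540]
cv2.imwrite("pics/lift2.png",np.hstack([cv2.resize(a,(340,300)),cv2.resize(b,(440,480))[:300]]) )
E
```

```text
False [541.1 234.6 150.3] [-0.2 -0.3 -0.2]
False 25.260766301175238 45.000139474868774 [0.2 1.2 0.3] [ 0.  -0.1 -0. ]
False [ 0.3  0.3 -0.5] [-0.  -0.  -0.1]
False [-0.3  0.9 -0.4] [-0.  -0.1  0. ]
9.2 [539.8 234.4 343.7]
```

View pics/lift2.png

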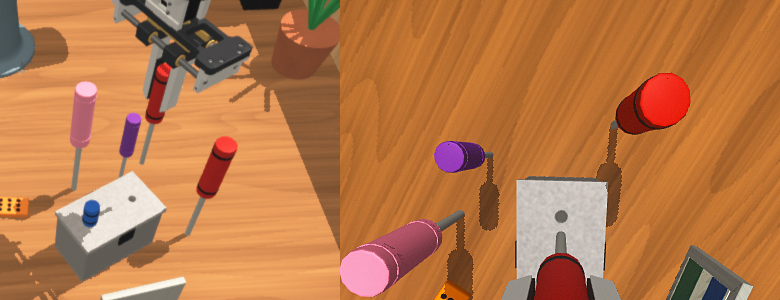

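The left crop shows the red driver lifted clear, its tip near (143,163), which is scene pixel (443,163). The right crop shows the shaft pointing away from the handle, with its tip at about wrist pixel (320,232), and blue stays in its hole. Next I measure the tip relative to the TCP.

```bash
python3 - <<'E'
from m import *
np.set_printoptions(precision=1,suppress=True)
T=np.array([539.8,234.4,343.7])
for n in("w_lift","s_lift"):
    im,d,k,W=load(n)
    m=(np.hypot(W[...,0]-T[0],W[...,1]-T[1])<30)&(W[...,2]>185)&(W[...,2]<325)
    p=W[m]-T; print(n,len(p),"zmin",np.sort(p[:,2])[:8])
    for z in range(-150,-20,10):
        s=p[(p[:,2]>=z)&(p[:,2]<z+10)]
        if len(s)>3: print(z+5,len(s),np.median(s,0),s.max(0)-s.min(0))
    # view ray direction horizontal
    K,R,t=k; C=-R.T@t; print("cam rel",C-T)
E
```

```text
w_lift 583 zmin [-137.8 -136.3 -136.2 -136.1 -135.3 -134.5 -133.8 -133.3]
-135 17 [  -1.9    4.8 -133.3] [6.3 4.8 7. ]
-125 26 [  -2.4    4.9 -124.8] [6.2 4.5 9.6]
-115 27 [  -1.7    5.1 -114.8] [6.1 4.  9. ]
-105 30 [  -2.     5.1 -104.8] [6.1 4.2 9.2]
-95 34 [ -2.    4.9 -95.4] [7.8 5.9 8.7]
-85 45 [ -2.2   4.6 -85.2] [ 7.4  5.5 10. ]
-75 33 [ -2.1   5.1 -75. ] [5.3 3.4 8.8]
-35 98 [ -6.4  12.4 -33. ] [20.4 13.3  6. ]
-25 247 [ -6.3  12.4 -23.7] [23.  20.7 10. ]
cam rel [-33.7  61.1 172.7]
s_lift 412 zmin [-142.4 -140.4 -140.1 -139.9 -139.2 -138.9 -137.4 -137.3]
-135 21 [   2.8   -1.1 -133.1] [6.2 7.6 9.8]
-125 19 [   3.3   -0.3 -124.4] [4.6 6.9 8.6]
-115 23 [   3.1   -1.3 -115.1] [6.5 7.4 8.2]
-105 24 [   3.1   -0.1 -104.9] [5.5 7.7 8.5]
-95 21 [  3.7  -0.8 -95.4] [8.6 7.6 8.5]
-85 26 [  3.3  -0.7 -84.7] [6.3 6.8 9.6]
-75 27 [  3.4  -0.2 -74.3] [5.6 7.  9.8]
-65 23 [  3.2  -0.7 -64.8] [4.5 7.1 9.4]
-55 28 [  3.3  -0.9 -54.3] [6.7 7.4 9. ]
-45 6 [  7.8  -1.7 -40.8] [10.5 17.1  9.3]
-35 78 [ 10.9  -3.6 -35.2] [18.4 25.8  9.5]
-25 101 [ 10.9  -4.1 -25.2] [22.8 24.5  9.8]
cam rel [ 588.3 -226.3  576.8]
```

```bash
python3 - <<'E'
from h import *
np.set_printoptions(precision=1,suppress=True)
bot.move_l([531,-197.6,345],down(-150),speed=220)
bot.move_l([531,-197.6,255],speed=120)
T=np.array(bot.get_tcp_pos()); print(T,bot.get_clock(),bot.get_wrist_force())
ims=[]
for n in("wrist","scene","top"):
    im,d,k=shot(n,n[0]+"_over"); W=cloud(d,k)
    m=(np.hypot(W[...,0]-T[0],W[...,1]-T[1])<25)&(W[...,2]>122)&(W[...,2]<175)
    if m.sum(): C=-k[1].T@k[2]-T; C=C[:2]/np.hypot(*C[:2]); print(n,m.sum(),np.median(W[m],0)[:2]-3.5*C)
    m=(W[...,2]>94)&(W[...,2]<106)&(np.hypot(W[...,0]-552,W[...,1]+200)<110); r=cv2.minAreaRect(W[m][:,:2].astype(np.float32)); print("hub",r)
    c={"wrist":(320,230),"scene":(190,225),"top":(450,285)}[n]
    h=55 if n!="wrist" else 110
    ims.append(cv2.resize(im[c[1]-h:c[1]+h,c[0]-h:c[0]+h,::-1],(390,390),interpolation=cv2.INTER_CUBIC))
cv2.imwrite("pics/over.png",np.hstack(ims[:2]))
E
```

```text
[ 531.5 -197.9  256. ] 12.2167 [ 0.3  0.4 -0.2]
wrist 167 [ 531.6 -196. ]
hub ((552.396484375, -199.05255126953125), (110.13052368164062, 150.1304473876953), 81.43830108642578)
scene 105 [ 532.2 -197. ]
hub ((553.6911010742188, -199.40924072265625), (110.6781234741211, 154.14524841308594), 81.17743682861328)
top 22 [ 530.9 -198.7]
hub ((551.4457397460938, -200.409912109375), (110.3092041015625, 149.70660400390625), 81.525634765625)
```

View pics/over.png

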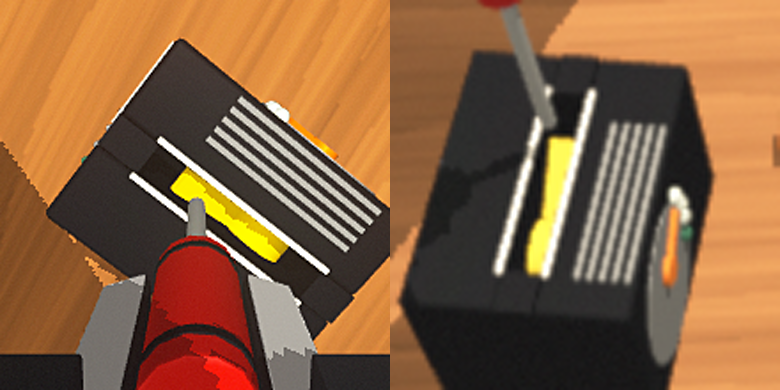

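The left crop shows the shaft tip (197,200) over the tab inside the slot lips. The right crop shows the tip (548,122) at the slot's front end over the tab. The offset is under 1 mm, so I press with force logging.

```bash
python3 - <<'E'
from h import *
bot.move_gripper(0.1,58)
x,y=531,-197.0
print(bot.move_l([x,y,236],speed=60,max_force=8),bot.get_tcp_pos()[2],bot.get_wrist_force())
for z in np.arange(233,187,-3.0):
    s=bot.move_l([x,y,z],speed=40,max_force=20); f=bot.get_wrist_force(); p=bot.get_tcp_pos()
    print(z,s,np.round(p,1),np.round(f,1))
    if s: break
print(bot.get_clock())
E
```

```text
False 235.30086563854655 [ 0.09338767  0.76626795 -0.7358587 ]
233.0 False [ 531. -197.  233.] [-0.1 -0.5 -0.3]
230.0 False [ 530.9 -196.9  229.8] [ 0.2  0.1 -1.2]
227.0 False [ 530.9 -196.9  226.7] [ 0.1 -0.2 -0.3]
224.0 False [ 531.5 -197.2  224.7] [0.7 0.6 1.8]
221.0 False [ 531.5 -197.4  221.6] [0.8 0.9 4.3]
218.0 False [ 531.  -197.2  218.1] [ 0.  -1.1  4.2]
215.0 False [ 530.7 -197.   214.5] [ 0.3 -1.4  2.3]
212.0 False [ 530.7 -196.9  211.5] [-0.1 -0.5  1.9]
209.0 False [ 530.9 -196.9  209. ] [-0.8 -0.3  3.7]
206.0 False [ 530.8 -197.   206.2] [-1.4 -1.   5.3]
203.0 False [ 530.6 -196.9  203.1] [-3.  -0.6  6.1]
200.0 False [ 530.5 -196.9  199.6] [-3.3  0.1  3.7]
197.0 False [ 530.7 -196.9  196.6] [-3.1  0.1  3.8]
194.0 False [ 531.  -197.   194.2] [-3.6  0.6  5.3]
191.0 False [ 531.2 -197.1  191.6] [-2.9  1.   6.4]
188.0 False [ 531.5 -197.1  188.6] [-2.5  1.6  5. ]
17.05
```

```bash
python3 - <<'E'
from h import *
x,y=531,-197.0
for z in (186,184,183):
    s=bot.move_l([x,y,z],speed=40,max_force=20); f=bot.get_wrist_force(); p=bot.get_tcp_pos()
    print(z,s,np.round(p,1),np.round(f,1))
bot.hold(0.3); print(bot.get_tcp_pos(),bot.get_wrist_force(),bot.get_clock(),bot.get_grip_width()*94)
ims=[]
for n,c,h in(("wrist",(345,190),70),("scene",(205,235),35)):
    im,d,k=shot(n,n[0]+"_press"); ims.append(cv2.resize(im[c[1]-h:c[1]+h,c[0]-h:c[0]+h,::-1],(390,390),interpolation=cv2.INTER_CUBIC))
cv2.imwrite("pics/press.png",np.hstack(ims))
E
```

```text
186 False [ 531.7 -197.1  186.5] [-0.6  0.2  4.4]
184 False [ 531.9 -197.1  184.6] [0.4 0.9 3.9]
183 False [ 531.8 -197.2  183.7] [ 0.6 -0.1  5.2]
[ 531.84339871 -197.1800089   183.68474695] [1.43398939 0.30465105 5.21524422] 18.1 25.725646332648097
```

View pics/press.png

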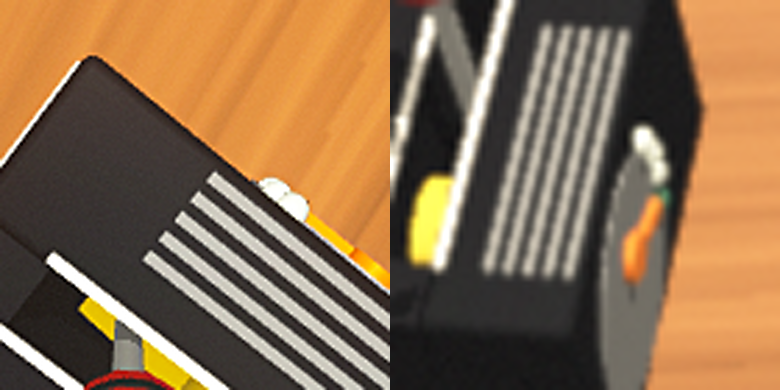

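The scene crop shows the orange pointer (650,225) ending at the green dot (662,193), past the three white dots. I'll check the pointer's angle numerically on the hub's side plane.

```bash
python3 - <<'E'
from m import *
a=np.radians(-8.6); ux=np.array([np.cos(a),np.sin(a),0]); uy=np.array([-ux[1],ux[0],0]); O=np.array([553.0,-199.6,0])
res=[]
for n in("s_over","s_press"):
    im,d,k,W=load(n); K,R,t=k; C=-R.T@t; hsv=cv2.cvtColor(im,cv2.COLOR_RGB2HSV)
    for nm,lo,hi in(("ptr",(6,190,150),(17,255,255)),("green",(50,70,30),(90,255,255))):
        m=cv2.inRange(hsv,lo,hi); m[:,:195]=0; m[:,222:]=0; m[:215]=0; m[265:]=0
        v,u=np.nonzero(m)
        if not len(u): print(n,nm,"none"); continue
        r=np.c_[(u-K[0,2])/K[0,0],(v-K[1,2])/K[1,1],np.ones(len(u))]@R
        s=(58-(C-O)@uy)/(r@uy); P=C+r*s[:,None]-O; x=P@ux-21; z=P[:,2]-60
        D=W[v,u]-O; 
        pc=np.linalg.svd(np.c_[x-x.mean(),z-z.mean()])[2][0]
        print(n,nm,len(u),"cent",x.mean().round(1),z.mean().round(1),"ang",np.degrees(np.arctan2(z.mean(),x.mean())).round(1),"axis",np.degrees(np.arctan2(pc[1],pc[0])).round(1),"ydepth",np.median(D@uy).round(1))
E
```

```text
s_over ptr 23 cent -1.7 -1.3 ang -142.1 axis -8.2 ydepth 58.8
s_over green 10 cent -31.3 -18.2 ang -149.8 axis -129.0 ydepth 57.6
s_press ptr 26 cent -3.8 -4.0 ang -133.2 axis 25.6 ydepth 58.9
s_press green 3 cent -35.1 -22.3 ang -147.5 axis -116.0 ydepth 59.2
```

```bash
python3 - <<'E'
from m import *
a=np.radians(-8.6); ux=np.array([np.cos(a),np.sin(a),0]); O=np.array([552.4,-199.0,0]); uy=np.array([-ux[1],ux[0],0])
for n in("w_hub","w_over","w_press","s_press","t_over"):
    im,d,k,W=load(n); hsv=cv2.cvtColor(im,cv2.COLOR_RGB2HSV)
    m=seg(W,hsv,(22,130,30),(35,255,255),(15,98),(470,620,-230,-170)); p=W[m]-O; x=p@ux; y=p@uy
    s=(np.abs(y)<7.5)&(x<0); 
    if s.sum()<8: print(n,s.sum()); continue
    x,z=x[s],p[s,2]
    for _ in range(3):
        f=np.polyfit(x,z,1); r=z-np.polyval(f,x); g=np.abs(r)<max(1.5,1.5*r.std()); x,z=x[g],z[g]
    ang=np.arctan(f[0]); off=np.polyval(f,21)
    # tab top line passes 2.5 mm above the axis
    zc=np.polyval(f,-21); print(n,len(x),"slope deg",np.degrees(ang).round(1),"x",x.min().round(1),x.max().round(1),"z@-21",zc.round(1),"theta",(np.radians(27)+ang).round(3),"rms",(z-np.polyval(f,x)).std().round(2))
E
```

```text
w_hub 208 slope deg -26.4 x -31.2 -0.1 z@-21 86.0 theta 0.01 rms 0.62
w_over 397 slope deg -26.5 x -31.4 -0.0 z@-21 86.0 theta 0.009 rms 0.61
w_press 208 slope deg 23.9 x -33.9 -0.2 z@-21 44.9 theta 0.888 rms 0.61
s_press 0
t_over 50 slope deg -27.1 x -32.5 -0.1 z@-21 85.4 theta -0.002 rms 1.02
```

The tab angle reads about 0.885 rad, slightly short of the third click, and the forces agree. I'll press about 2.5 mm further and re-measure.

```bash
python3 - <<'E'
from m import *
bot.move_l([531,-197,180.5],speed=30,max_force=20); bot.hold(0.3)
print(np.round(bot.get_tcp_pos(),1),np.round(bot.get_wrist_force(),1))
bot.hold(2.3)
print(np.round(bot.get_tcp_pos(),1),np.round(bot.get_wrist_force(),1),bot.get_grip_force(),bot.get_clock())
a=np.radians(-8.6); ux=np.array([np.cos(a),np.sin(a),0]); O=np.array([552.4,-199.0,0]); uy=np.array([-ux[1],ux[0],0])
for i in range(3):
    im,d,k=shot("wrist","w_fin"); W=cloud(d,k); hsv=cv2.cvtColor(im,cv2.COLOR_RGB2HSV)
    m=seg(W,hsv,(22,130,30),(35,255,255),(15,98),(470,620,-230,-170)); p=W[m]-O; x=p@ux; y=p@uy
    s=(np.abs(y)<7.5)&(x<0); x,z=x[s],p[s,2]
    for _ in range(3):
        f=np.polyfit(x,z,1); r=z-np.polyval(f,x); g=np.abs(r)<max(1.5,1.5*r.std()); x,z=x[g],z[g]
    print(len(x),np.radians(26.45)+np.arctan(f[0]),np.polyval(f,-21))
im,_,_=shot("scene","s_fin")
E
```

```text
[ 531.7 -197.3  181.5] [0.6 0.7 6.6]
[ 531.7 -197.3  181.4] [0.9 1.  6.6] 58.002108335494995 21.05
193 0.9259299720859568 42.78850826375386
191 0.9344239690933404 42.700416004516626
190 0.9218312294528683 42.74160077231527
```

```bash
python3 - <<'E'
from h import *
bot.hold(0.5); print(bot.get_clock(),bot.get_wrist_force()); print(bot.hand_in())
E
```

```text
21.75 [-0.29984954  0.20671216  5.60994931]
the job is handed in; nothing more can be done
None
```

The job is handed in at 21.8 s: the red screwdriver is still gripped and holds the dial at about 0.93 rad, measured against 0.942 for the third click, held there for over 2.5 s, and I never touched the other items.

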